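# Show which sauce goes in which takeaway carton

### The arm

A 6-joint arm with a two-finger parallel gripper is mounted at the origin on the work surface. World frame = base frame: x ahead of the robot, y to its left, z up, the work surface at z = 0. Lengths are in m, angles in rad, forces in N, time in s.
With the tool pointing down it reaches from about 0.325 to 0.85 m from the base axis. Payload 15.5 kg.
Tool frame: the origin (TCP) lies midway between the tips of the shut fingers; the grasp point (between the pads) lies 19 mm behind it; z points along the fingers, y is the direction in which the jaws open and shut (so a half turn about z gives the same grasp; the last joint's range is limited). The gripper opens to 91 mm and grips with 3 to 60 N. Pads are 32 mm wide; open, the fingers measure 118 mm over their backs; the gripper's body (76 mm by 178 mm) begins 60 mm behind the grasp point.
Start: joints at [-1.355, 0.494, 1.345, -0, 1.302, -0.096], TCP at [0.191, -0.595, 0.214] pointing down, gripper open.
Joint ranges: [-2.91, 2.91], [-0.82, 2.16], [0.22, 2.67], [-1.22, 4.37], [0.12, 2.79], [-3.08, 3.08]. Speed limits (rad/s): [1.89, 1.89, 2.57, 3.01, 3.01, 3.01].

### API

Orientations are given as a unit quaternion [x, y, z, w].
In Python, from cell import move_to, servo_line, goto_joints, open_gripper, close_gripper, hold, inverse_kinematics, state, get_image, Unreachable, finish_job gives the robot as it stands. Calls block until the motion is done:
- move_to(position, orientation): joint-space move of the TCP to a pose.
- servo_line(position, ori=None, rate=0.15): straight line of the TCP; ori=None keeps the orientation; rate is the mean speed in m/s.
- goto_joints(angles): joint-space move.
- open_gripper() and close_gripper(force=None): open the fingers fully, or close them until they stop; force is the grip in N (None keeps the last).
- hold(seconds).
- inverse_kinematics(position, orientation): joint angles nearest the present ones, or None.
- state(): the state.
- get_image(name): name is "side" or "top"; returns a dict with "image" (480x640x3 uint8, red, green, blue), "range_z" (480x640 float32, m along the optical axis (not along the pixel's ray), 0 where there is no reading), "K" (3x3 intrinsics, pixels), "pose" (4x4, takes a point from camera to world coordinates). Camera axes: x right, y down, z forward; pixel columns grow to the right and rows downward; lengths in m; the calibration is good to about 2 mm. A picture is of the moment at which its call begins.
A pose or a line that the arm cannot do raises Unreachable and nothing moves.
- finish_job(): hands the job in, once; it reports no verdict.
The state is a dict: "t": time; "joint_pos": joint angles; "qvel": joint speeds; "effort": joint torques, N m; "tool_pos": TCP position; "tool_rot": TCP orientation; "wrist_force": force on the tool from outside, world axes, zero at the start; "torque": the same for the moment, N m; "opening": opening from 0.0 (shut) to 1.0 (fully open).
Only numpy, scipy, OpenCV 4.12 (cv2) and the standard library are available. Lean on these libraries where they do the work, as an engineer would, in place of code of your own. Each camera call takes 0.05 s, during which the arm holds its last target. There are 200 camera calls.

### The job

Show the counter helper what to pack: press down the yellow button of the call bell until it rings and let it up, then point at the blue-lidded sauce jar from directly above, fingertips just over the middle of its lid (no more than about 5 cm up), and stay there for about two seconds. Then point in the same way at the middle of the open top of the empty brown carton for about two seconds, and finish there, still pointing. Touch nothing but the bell, move nothing else, and do not hover low over the other jars or the white carton.

Things in the scene. Friction and masses are not known exactly. Their poses are not given: they have to be found in the camera images.
- jar_blue: Sauce jar, orange-brown body 68 mm across, 105 mm tall, with a flat blue lid 66 mm across. Loose. Origin at the centre of its underside, z up. This is the jar to point at.
- jar_blue_lid (a point): Middle of the top face of the blue lid, 105 mm above the counter.
- jar_white: Sauce jar, orange-brown body 68 mm across, 105 mm tall, with a flat white lid 66 mm across. Loose. Origin at the centre of its underside, z up. Not the one wanted.
- jar_white_lid (a point): Middle of the top face of the white lid, 105 mm above the counter.
- jar_red: Sauce jar, orange-brown body 68 mm across, 105 mm tall, with a flat red lid 66 mm across. Loose. Origin at the centre of its underside, z up. Not the one wanted.
- jar_red_lid (a point): Middle of the top face of the red lid, 105 mm above the counter.
- carton_brown: Plain brown cardboard, empty, open-topped takeaway carton, 120 x 120 mm outside, 55 mm tall, walls and floor 4 mm. Loose and light (under 0.3 kg). Origin at the centre of its underside, x and y along its sides, z up. This is the carton to point at.
- carton_brown_mouth (a point): Middle of the brown carton's open top, level with its rim, 55 mm above the counter.
- carton_white: White open-topped takeaway carton, 120 x 120 mm outside, 55 mm tall, walls and floor 4 mm. Loose and light (under 0.3 kg). Origin at the centre of its underside, x and y along its sides, z up. It already holds two small sauce cups (up to 38 mm high, below the rim). Not the one wanted.
- carton_white_mouth (a point): Middle of the white carton's open top, level with its rim, 55 mm above the counter.
- bell: Counter call bell, screwed down: black round base 86 mm across, steel dome 76 mm across up to 43 mm high, with a round yellow push button above the dome. Origin at the centre of its underside.
- bell_top (a point): Middle of the top face of the bell's yellow button (28 mm across), 62 mm above the counter when up; it moves down with the button.
- bell_button (a joint): How far the bell's button is pressed straight down: 0 m up, 0.006 m fully down. It springs back; it starts to move at about 2 N and is fully down at about 5.5 N. The bell rings from 0.0045 m.
- hot_sauce: Red hot-sauce bottle with a red cap, 48 mm across, 150 mm tall, loose, at the far right of the work. Origin at the centre of its underside.
There are look-alikes about, which are no part of the job. Leave any pink look-alike of the carton_brown alone.

How it is judged:
By the outcome, as a careful person would: the job done as asked, in the order asked, and still so for the second after the job is handed in, with the robot touching nothing.
It also fails if it takes over 48 s, if anything falls off the work surface, if the arm or the gripper's body presses on something with over 40 N, if the wrist force passes 120 N, or if a joint passes its speed limit or range.

## Working session

There is one attempt and no reset: what is moved stays moved. The work goes in short steps, each a Python script; the robot and the scene stay as the last script left them, time stands still between calls to the robot, and variables do not carry over. Pictures are saved under pics/ and viewed, about 8 in all and at most 12, crops included, and the job is handed in when it is done.

```bash
mkdir -p pics
python3 - <<'E'
from cell import *
import cv2,numpy as np
for n in("top","side"):
    d=get_image(n); cv2.imwrite(f"pics/{n}0.png",d["image"][:,:,::-1]); np.savez(f"{n}0.npz",**d); print(n,d["K"].round(1).tolist(),d["pose"].round(3).tolist())
s=state();print(s["t"],s["tool_rot"],s["opening"])
E
```

```text
top [[569.5, 0.0, 320.6], [0.0, 569.5, 242.5], [0.0, 0.0, 1.0]] [[-0.009, -0.999, 0.046, 0.405], [-1.0, 0.01, 0.008, -0.028], [-0.008, -0.046, -0.999, 1.361], [0.0, 0.0, 0.0, 1.0]]
side [[526.0, 0.0, 319.8], [0.0, 526.0, 240.8], [0.0, 0.0, 1.0]] [[-0.986, -0.078, 0.149, 0.316], [-0.167, 0.553, -0.816, 0.828], [-0.019, -0.83, -0.558, 0.678], [0.0, 0.0, 0.0, 1.0]]
0.1 [ 9.87946765e-01  1.54793022e-01 -3.05758387e-05 -5.55974555e-04] 0.9960281003045328
```

View pics/top0.png

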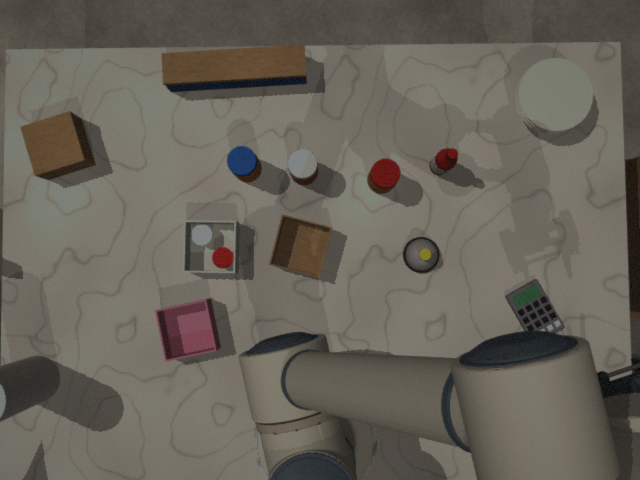

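View pics/side0.png

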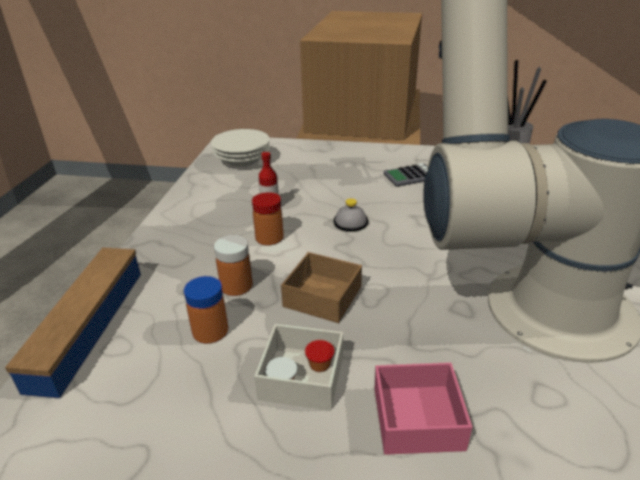

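Top view: lids are blue (242,161), white (302,164) and red (384,174). The open brown carton is at (302,246), the white carton at (212,247), pink at (188,330), the bell button at (425,254) and hot sauce at (446,158). The brown things at (57,146) and (235,68) look like a solid block and a long box. Only (302,246) is an open brown carton, and only (242,161) is a blue-lidded jar. The side view agrees: blue jar (206,310), carton (322,285), bell (351,205).

```bash
cat > loc.py <<'E'
import cv2,numpy as np
def load(n): return dict(np.load(n+"0.npz"))
def cast(d,uv,z):
    r=d["pose"][:3,:3]@np.linalg.solve(d["K"],[uv[0],uv[1],1]); o=d["pose"][:3,3]
    return o+r*(z-o[2])/r[2]
def blob(d,lo,hi,box):
    h=cv2.cvtColor(d["image"],cv2.COLOR_RGB2HSV); m=cv2.inRange(h,lo,hi); k=np.zeros_like(m)
    x0,y0,x1,y1=box; k[y0:y1,x0:x1]=m[y0:y1,x0:x1]
    c=max(cv2.findContours(k,cv2.RETR_EXTERNAL,cv2.CHAIN_APPROX_NONE)[0],key=cv2.contourArea)
    return c,cv2.minAreaRect(c),cv2.fitEllipse(c)
E
python3 - <<'E'
from loc import *
t,s=load("top"),load("side")
for nm,z,lo,hi,bt,bs in[("blue",.105,(100,120,40),(130,255,255),(215,135,270,195),(180,270,230,315)),
 ("bell",.062,(20,120,90),(35,255,255),(400,235,445,275),(335,190,365,215)),
 ("brown",.055,(5,70,20),(22,255,255),(255,200,350,290),(275,245,370,322))]:
  for n,d,b in(("top",t,bt),("side",s,bs)):
    c,r,e=blob(d,lo,hi,b); print(nm,n,"rect",[np.round(v,1) for v in r],"ell",np.round(e[0],1),np.round(e[1],1),"->",cast(d,r[0],z).round(4),cast(d,e[0],z).round(4))
    if nm=="brown":
      p=[cast(d,q,z)[:2].round(4) for q in cv2.boxPoints(r)] ; print(p,[np.linalg.norm(p[i]-p[i-1]).round(4) for i in range(4)])
# heights of a few things
for nm,(u,v) in dict(blue=(242,161),bell=(425,254),brownfloor=(302,246),block=(57,146)).items():
    zc=t["range_z"][v,u]; print(nm,(t["pose"]@np.r_[np.linalg.solve(t["K"],[u,v,1])*zc,1])[:3].round(4))
a=cv2.resize(t["image"][130:290,220:450],None,fx=3,fy=3,interpolation=cv2.INTER_CUBIC)
cv2.imwrite("pics/crop.png",a[:,:,::-1])
E
```

```text
blue top rect [array([241.6, 160.7]), array([28.6, 28.2]), np.float64(63.4)] ell [241.6 160.8] [28.  28.8] -> [0.6474 0.1564 0.105 ] [0.6472 0.1564 0.105 ]
blue side rect [array([202.5, 292. ]), array([30., 37.]), np.float64(90.0)] ell [202.8 291.7] [30.1 37.3] -> [0.642  0.1727 0.105 ] [0.6418 0.1718 0.105 ]
bell top rect [array([424.5, 253.5]), array([11., 11.]), np.float64(90.0)] ell [424.7 253.8] [11.1 11.4] -> [ 0.438  -0.2539  0.062 ] [ 0.4373 -0.2544  0.062 ]
bell side rect [array([350.5, 202.5]), array([7., 9.]), np.float64(90.0)] ell [350.6 202.2] [7.5 9.7] -> [ 0.4357 -0.243   0.062 ] [ 0.4357 -0.2443  0.062 ]
brown top rect [array([300.3, 245.7]), array([52.6, 52.5]), np.float64(14.5)] ell [300.3 245.8] [60.8 60.9] -> [0.4588 0.0293 0.055 ] [0.4586 0.0293 0.055 ]
[array([0.4163, 0.1031]), array([0.5329, 0.0723]), array([ 0.5014, -0.0446]), array([ 0.3851, -0.0134])] [np.float64(0.1206), np.float64(0.1206), np.float64(0.1211), np.float64(0.1204)]
brown side rect [array([320.6, 285.3]), array([76.7, 61.9]), np.float64(16.3)] ell [321.7 286.5] [64.4 79.9] -> [0.4555 0.0641 0.055 ] [0.4528 0.0673 0.055 ]
[array([0.5278, 0.1296]), array([ 0.5365, -0.0611]), array([ 0.3765, -0.0076]), array([0.3897, 0.1658])] [np.float64(0.1428), np.float64(0.1909), np.float64(0.1687), np.float64(0.1739)]
blue [0.6461 0.155  0.108 ]
bell [ 0.4368 -0.2546  0.0642]
brownfloor [0.4602 0.0276 0.0029]
block [0.6931 0.5867 0.0683]
```

View pics/crop.png

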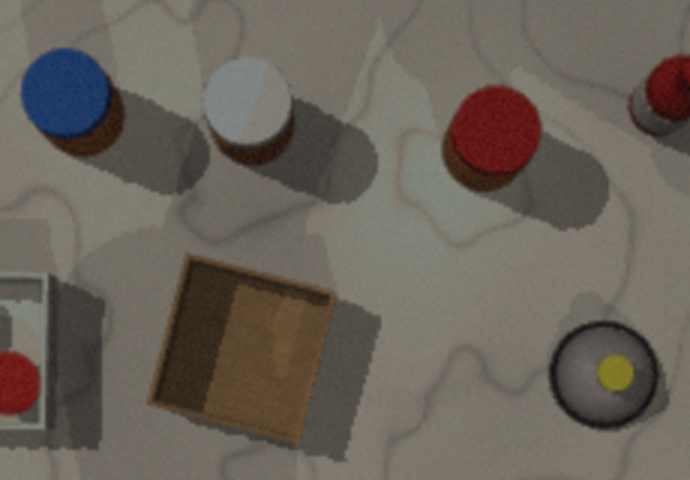

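The crop confirms the blue lid (upper left), the empty open brown carton and the yellow bell button. The carton's rim measures 120.6 mm square, as it should. I'll go to the bell next.

Run:
```python
from cell import *
import numpy as np
q=np.array([.98795,.15479,0,0]); q/=np.linalg.norm(q)
B=[.4375,-.254]
close_gripper()
for p in([*B,.2],[.647,.156,.28],[.647,.156,.13],[.4587,.0293,.08]): print(inverse_kinematics(p,q))
move_to([*B,.2],q); servo_line([*B,.075],q,.15); hold(.2)
f0=state()["wrist_force"][2]; print("f0",state()["wrist_force"],state()["tool_pos"])
z=.068; servo_line([*B,z],q,.05)
while z>.050:
    z-=.001; servo_line([*B,z],q,.02); s=state(); f=s["wrist_force"][2]-f0
    print(round(z,4),s["tool_pos"][2].round(4),round(f,2))
    if f>7: break
hold(.3); s=state(); print(s["tool_pos"],s["wrist_force"],s["t"],s["opening"])
```

```text
[-6.44098264e-01  3.43163224e-01  1.65274596e+00 -4.44089210e-16
  1.14568347e+00  6.15869094e-01]
[ 1.46925621e-01  5.04362562e-01  1.14157938e+00 -4.44089210e-16
  1.49565071e+00  1.40689298e+00]
[ 1.46925621e-01  6.31761230e-01  1.33018659e+00 -4.44089210e-16
  1.17964483e+00  1.40689298e+00]
[-6.62447914e-02  4.68693971e-01  1.89390053e+00 -4.44089210e-16
  7.78998152e-01  1.19372257e+00]
f0 [1.00791144 0.34937995 0.3341203 ] [ 0.43782971 -0.25425507  0.07568373]
0.067 0.067 -0.31
0.066 0.066 0.2
0.065 0.0649 -0.63
0.064 0.0639 -0.89
0.063 0.0629 -1.17
0.062 0.062 1.22
0.061 0.061 1.28
0.06 0.06 2.83
0.059 0.059 3.36
0.058 0.058 2.61
0.057 0.057 5.32
0.056 0.0562 9.48
[ 0.4375894  -0.25404022  0.05621187] [-0.56275572  0.04701552  7.80043011] 7.7917 0.006262817342912954
```

The button moved from about z=0.062 to 0.056 with its force rising through the spring range to the stop, so the bell has rung. Next I let it up and point at the blue lid.

Run:
```python
from cell import *
import numpy as np,cv2
q=np.array([.98795,.15479,0,0]); q/=np.linalg.norm(q)
J=[.647,.156]
servo_line([.4375,-.254,.28],q,.15); print(state()["wrist_force"])
move_to([*J,.28],q); servo_line([*J,.13],q,.12); hold(1.2)
a,b=get_image("side"),get_image("top"); hold(1.2)
s=state(); print(s["tool_pos"],s["tool_rot"],s["wrist_force"],s["t"])
cv2.imwrite("pics/blue.png",cv2.resize(np.hstack([a["image"],b["image"]]),(800,300))[:,:,::-1])
```

```text
[-0.05245011  0.26461647  0.511801  ]
[0.64700523 0.15600273 0.13001974] [9.87946194e-01 1.54797665e-01 1.91750668e-05 6.55593294e-06] [-0.34431546 -0.5332306  -1.40021339] 15.0167
```

View pics/blue.png

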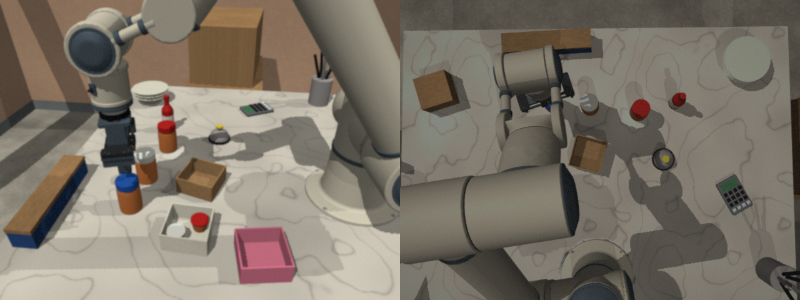

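The side half shows the fingertips at about (125,177), just over the blue lid at (127,183). Nothing has moved and the bell button is back up. Next is the brown carton.

Run:
```python
from cell import *
import numpy as np,cv2
q=np.array([.98795,.15479,0,0]); q/=np.linalg.norm(q)
C=[.4587,.0293]
servo_line([.647,.156,.28],q,.15); move_to([*C,.25],q); servo_line([*C,.08],q,.12); hold(2.3)
a,b=get_image("side"),get_image("top")
s=state(); print(s["tool_pos"],s["tool_rot"],s["wrist_force"],s["t"])
t0=np.load("top0.npz")["image"]
for n,(x0,y0,x1,y1) in dict(blue=(215,135,285,195),red=(355,150,430,205),white=(285,140,340,195),bell=(400,230,445,280),hot=(425,145,465,180)).items():
    print(n,np.abs(t0[y0:y1,x0:x1].astype(int)-b["image"][y0:y1,x0:x1]).mean().round(1))
cv2.imwrite("pics/end.png",cv2.resize(np.hstack([a["image"],b["image"]]),(800,300))[:,:,::-1])
```

```text
[0.45868052 0.02929563 0.07998019] [ 9.87949256e-01  1.54778122e-01 -2.31631634e-05 -1.02995363e-05] [-0.94861254  0.45003267  0.37524768] 21.05
blue 5.6
red 5.2
white 6.9
bell 5.2
hot 9.0
```

View pics/end.png

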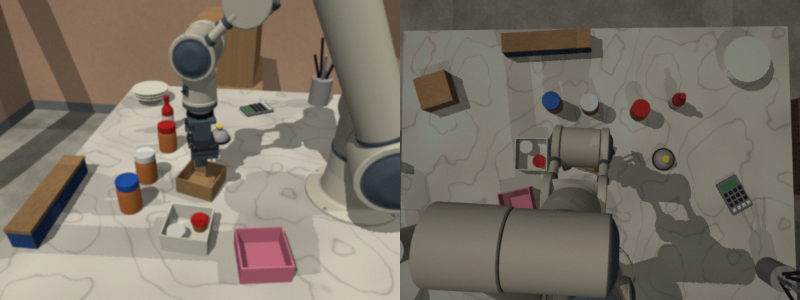

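The fingertips are over the middle of the brown carton in the side half, near (203,165). The jars, cartons and bell are where they started, and wrist force is within noise. I'm handing in.

```bash
python3 -c "
from cell import *
finish_job(); print(state()['t'])"
```

```text
the job is handed in; nothing more can be done
the job is handed in; nothing more can be done
```

The job is done and handed in at about 21 s of the 48 s allowed. The arm is still pointing at the brown carton.

- **Bell:** I pressed the yellow button with the shut fingertips until it reached its stop. The tip went down to z = 0.056 m, about 6 mm of travel, and the force peaked at about 9 N. That is past the 4.5 mm ring point, but I had no direct signal that it rang. I then let the button up.
- **Blue-lidded jar:** I pointed straight down at the middle of the lid, 25 mm above it, for about 2.5 s.
- **Brown carton:** I pointed 25 mm above the middle of its open top for more than 2 s and stayed there.

**Last checks:** The tool is within 0.1 mm of its target and wrist force is about 1 N, which is noise. In the top image, the areas around the jars, bell and hot sauce changed only slightly, which I put down to shadows. The cartons I checked only by eye in the side view, and they look unmoved.

**Disagreements:** Single-ray side-view positions differed from the top view by 1–3.5 cm in y. Those side-view masks took in the sides of the lid, button and carton, so I used the top view. Its carton rim measured 120.6 mm square, as expected, and its depth readings agreed within 3 mm.

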